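Change the wire spools on the bench rack

TASK

Change the spools on the wire rack: turn its wing keeper open, lift out the empty spool and put it in the shallow wooden tray, and set every full spool from the bench into the cradle between the two plates. Then slide the axle through the first plate, the spools and the second plate until its shoulder is against the plate, and turn the wing keeper fully back across the axle so that it cannot come out. Leave the dropper bottle, the tin and the loupe where they are.

Things in the scene. Friction and masses are not known exactly. Their poses are not given: they have to be found in the camera images.
- rack: fixed wire-spool rack: wooden base 100x166x10 mm with two upright aluminium plates 8 mm thick, 96 mm wide, top z 76 mm. Origin on the bench under the axle line, midway between the plates; z up; y along the axle line, + towards the keeper, the side where the axle goes in; keeper's pillar on the +x side. Plates' inner faces at y -43 and +43, outer -51 and +51 mm, each with a 12 mm bore at x 0, z 40
- axle_line (a point): point of the rack on the common axis of both bores, midway between the plates (rack x 0, y 0, z 40 mm). Axes as the rack's. The seated axle has its origin 51 mm from here along +y, its y along the rack's y
- cradle (a point): centre of a spool seated at the middle of the cradle (rack x 0, y 0, z 33.6 mm): two vee rails along y, 86 mm long, within 19 mm of x = 0, top z 21, that centre a spool whose axis is along y with a flat down. It then sits 6.4 mm below the axle line; the axle's tapered nose lifts it until it hangs free at z 36. Spools go side by side anywhere along it
- keeper (a joint): wing keeper's angle (rad) about its upright pillar (rack x +44, y +83). 0 = locked: its tongue (54 mm long, 9 wide, rack z 46.5 to 51.5) points to rack -x across the neck of the seated axle, just outside its shoulder. Grows clockwise from above, tongue swinging out through rack +y; stops at 0 and 2.3. Clear of the axle above 1.5, well clear above 2.0. Stays where left (0.05 N m)
- wing_grip (a point): middle of the keeper's black wings on the turning axis (rack x +44, y +83, z 67.5 mm): a bar 52 long, 7 thick, 21 high (z 57 to 78), in line with the tongue; point x lies along the bar, the tongue points to point -x. The bar's ends sweep 6 mm from the plate, whose face is 32 mm from the axis, so open the fingers only a little when one stands between bar and plate
- axle: steel axle 192 mm long, 0.15 kg. Origin on its axis at the shoulder face that comes against the plate; y towards the head. Nose y -122 to -107 mm (tapers, radius 1.2 to 5), shaft 10 thick y -107 to 0, square shoulder 21x21 y 0 to 26, neck 9 thick 26 to 40, square head 10x10 y 40 to 70. It lies on shoulder and shaft end, tilted 2.9 degrees, head end higher, two sides of the head upright
- axle_head (a point): middle of the axle's square head, 55 mm from the axle's origin along its +y
- spool_a: full wire spool, 0.09 kg: two eight-sided grey flanges, 40 mm across the flats, 5 mm thick, 26 mm over both, 16 mm between, wound with copper wire; through bore 18 mm. Origin at the centre of the bore, its axis is y; it stands on the bench on a flat, z up. May be absent
- spool_b: full wire spool, wound with brass wire; sizes and axes as spool_a. May be absent
- spool_c: full wire spool, wound with steel wire; sizes and axes as spool_a. May be absent
- empty_spool: empty spool, no wire on its core (25 mm thick), 0.04 kg; sizes and axes as spool_a. It stands in the cradle at the start
- tray: fixed shallow wooden tray, 100x70x14 mm, walls and floor 4 mm; origin at the centre of its underside, long side along x
- dropper_bottle: dropper bottle, 30x30x93 mm, origin at its underside; stands behind the rack, not to be disturbed
- solder_tin: round tin, 56x56x28 mm, origin at its underside; stands behind the rack, not to be disturbed
- red_loupe: loupe lying on the bench, 34x102x9 mm, origin at its underside; not to be disturbed
- chrome_pole: fixed upright chrome pole, some 20 mm thick and over 0.5 m tall, on a round foot; stands to the right of the rack, keep hand and wrist clear of it
Things that resemble listed ones, but are neither listed nor needed, are in the scene too. Leave any blue look-alike of the spool_a alone.

How it is judged (in metres and radians):
On the way, in this order (a step that is already met when the one before it is completed fails the run):
1. the full spools sit side by side in the cradle and the empty one is out of the rack (x of spool_a in the frame of rack between -0.006 and 0.006 m and y of spool_a in the frame of rack between -0.034 and 0.034 m and z of spool_a in the frame of rack between 0.029 and 0.04 m and angle between the y axis of each of spool_a, spool_b, spool_c and the y axis of rack, either way round below 0.4 rad and x of spool_b in the frame of rack between -0.006 and 0.006 m and y of spool_b in the frame of rack between -0.034 and 0.034 m and z of spool_b in the frame of rack between 0.029 and 0.04 m and x of spool_c in the frame of rack between -0.006 and 0.006 m and y of spool_c in the frame of rack between -0.034 and 0.034 m and z of spool_c in the frame of rack between 0.029 and 0.04 m and (z of empty_spool in the frame of rack above 0.07 m or horizontal distance between empty_spool and rack above 0.09 m)), for 0.2 s.
2. the axle is through both plates and the spools, its shoulder against the plate (x of axle in the frame of rack between -0.003 and 0.003 m and z of axle in the frame of rack between 0.037 and 0.043 m and y of axle in the frame of rack between 0.046 and 0.0545 m and angle between the y axis of axle and the y axis of rack, either way round below 0.03 rad and x of spool_a in the frame of rack between -0.006 and 0.006 m and y of spool_a in the frame of rack between -0.034 and 0.034 m and z of spool_a in the frame of rack between 0.029 and 0.04 m and angle between the y axis of each of spool_a, spool_b, spool_c and the y axis of rack, either way round below 0.4 rad and x of spool_b in the frame of rack between -0.006 and 0.006 m and y of spool_b in the frame of rack between -0.034 and 0.034 m and z of spool_b in the frame of rack between 0.029 and 0.04 m and x of spool_c in the frame of rack between -0.006 and 0.006 m and y of spool_c in the frame of rack between -0.034 and 0.034 m and z of spool_c in the frame of rack between 0.029 and 0.04 m), for 0.2 s.
3. the keeper is turned fully across the axle (x of axle in the frame of rack between -0.003 and 0.003 m and z of axle in the frame of rack between 0.037 and 0.043 m and y of axle in the frame of rack between 0.046 and 0.0545 m and angle between the y axis of axle and the y axis of rack, either way round below 0.03 rad and value of joint keeper below 0.15 rad), for 0.2 s.
At the end, for the whole second after the job is handed in: Axle through both plates and all full spools, on the bores' line within 3 mm and 0.03 rad, shoulder within about 4 mm of the plate; full spools between the plates at axle height; keeper within 0.15 rad of its locked stop; empty spool in the tray; all at rest (all of step 3 and x of spool_a in the frame of rack between -0.006 and 0.006 m and y of spool_a in the frame of rack between -0.034 and 0.034 m and z of spool_a in the frame of rack between 0.029 and 0.04 m and angle between the y axis of each of spool_a, spool_b, spool_c and the y axis of rack, either way round below 0.4 rad and x of spool_b in the frame of rack between -0.006 and 0.006 m and y of spool_b in the frame of rack between -0.034 and 0.034 m and z of spool_b in the frame of rack between 0.029 and 0.04 m and x of spool_c in the frame of rack between -0.006 and 0.006 m and y of spool_c in the frame of rack between -0.034 and 0.034 m and z of spool_c in the frame of rack between 0.029 and 0.04 m and x of empty_spool in the frame of tray between -0.046 and 0.046 m and y of empty_spool in the frame of tray between -0.031 and 0.031 m and z of empty_spool in the frame of tray between 0.01 and 0.034 m and linear speed of each of axle, empty_spool below 0.02 m/s); the robot touches nothing.
It fails at once if the dropper bottle is knocked more than 3 cm (distance of dropper_bottle from where it was at the start of the episode above 0.03 m).
It fails at once if the tin is knocked more than 3 cm (distance of solder_tin from where it was at the start of the episode above 0.03 m).
It fails at once if the loupe is knocked more than 3 cm (distance of red_loupe from where it was at the start of the episode above 0.03 m).
Of spool_a, spool_b, spool_c only 2 to 3 are there at a start; the rules pass over those that are not, and their reading is None.
At some moment in a run one of axle may be knocked a few centimetres aside while the robot is not near it.
It also fails if it takes over 208 s, if anything falls off the work surface, if the arm or the gripper's body presses on something with over 40 N, if the wrist force passes 120 N, or if a joint passes its speed limit or range.

ROBOT

A 6-joint arm with a two-finger parallel gripper is mounted at the origin on a cart in front of the work surface, level with it; the furniture and walls round the work are solid. World frame = base frame: x ahead of the robot, y to its left, z up, the work surface at z = 0. Lengths are in m, angles in degrees, forces in N, time in s.
With the tool pointing down it reaches from about 0.3 to 0.825 m from the base axis. Payload 5.4 kg.
Tool frame: the origin (TCP) lies between the finger pads; the fingertips stand 19 mm ahead of it and the grasp point (between the pads) is the TCP; x points along the fingers, z is the direction in which the jaws open and shut, and the axes are right-handed (so a half turn about x gives the same grasp; the last joint's range is limited). The gripper opens to 92 mm and grips with 3 to 60 N. Pads are 20 mm wide; open, the fingers measure 128 mm over their backs; the gripper's body (75 mm by 189 mm) begins 69 mm behind the grasp point.
Start: joints at [61.874, 9.076, 91.501, -0, 79.423, -12.038], TCP at [0.159, 0.552, 0.234] pointing down, gripper open.
Joint ranges: [-166.64, 166.64], [-54.1, 131.32], [10.49, 154.53], [-73.88, 253.88], [9.74, 151.15], [-171.62, 171.62]. Speed limits (degrees/s): [147.25, 147.25, 180, 180, 180, 180].

INTERFACE

Orientations are given as [roll, pitch, yaw] about the fixed x, y, z axes, in that order (R = Rz(yaw) Ry(pitch) Rx(roll)).
In Python, from rig import env, snapshot gives the robot as it stands. The module is installed in compiled form; this text tells all that it offers.
- The arm moves only by the shell command python3 -m pendant 'ROWS'. ROWS is text: rows parted by semicolons, each of 5 numbers parted by spaces: the shift along the world's x, y, z in mm, then the turn about the world's z in rad, then the finger opening in mm, from 0 to 91.9. In form: x y z turn fingers; .... A call has 1 to 20 rows; each row shifts and turns the commanded pose from where the row before left it; what a row does not reach is not made up. A row lasts 1/8 s, in which the tool goes at most 62.5 mm and 10.7 degrees, less where a joint would pass 70% of its speed; a pose out of reach is approached as far as the arm can. A call with a gripper value outside its range is refused whole. The fingers move at their own pace and stop on an object; the grip force is fixed at half the most. Time passes only in rows, so rows that do not move let the fingers close. It gives the time, the measured TCP pose, the force and the opening at its end, in the units of the state.
- env.sense(): the state, without advancing time (a new reading comes with each control period).
- snapshot(name): name is "scene" or "top"; returns a dict with "pixels" (400x640x3 uint8, red, green, blue), "z_map" (400x640 float32, m along the optical axis (not along the pixel's ray), 0 where there is no reading), "fov_y" (degrees; the focal length in pixels is half the picture's height over the tangent of half this angle, whatever the lens; pixels are square), "cx", "cy" (the principal point, pixels), "dist_coeffs" ([k1, k2, p1, p2, k3] as OpenCV has them; the pictures are not rectified), "eye" and "attitude" of the camera in the world. Camera axes: x right, y up, looking along -z (the intrinsics and any distortion apply to the point x, -y, -z); pixel columns grow to the right and rows downward; lengths in m; the calibration is good to about 2 mm. A picture is of the moment at which its call begins.
- env.hand_in(): hands the job in, once; it reports no verdict.
The state is a dict: "time": time; "q": joint angles; "dq": joint speeds; "tau": joint torques, N m; "position": TCP position; "eef_rot": TCP orientation; "force": force on the tool from outside, world axes, zero at the start; "torque": the same for the moment, N m; "grip_width": finger opening in m.
Only numpy, scipy, OpenCV 4.12 (cv2) and the standard library are available. Lean on these libraries where they do the work, as an engineer would, in place of code of your own. Each camera call takes 0.05 s, during which the arm holds its last target. There are 200 camera calls.

## Working session

There is one attempt and no reset: what is moved stays moved. The work goes in short steps, Python scripts to look and compute and a shell command to move; the robot and the scene stay as the last step left them, time stands still between calls to the robot, and variables do not carry over. Pictures are saved under pics/ and viewed, about 12 in all and at most 16, crops included, and the job is handed in when it is done.

```bash
mkdir -p pics
cat > h.py <<'E'
import numpy as np, cv2
from scipy.spatial.transform import Rotation as Ro
from rig import env, snapshot
def cam(n):
    s=snapshot(n); s['px']=s['pixels']; f=200/np.tan(np.radians(s['fov_y'])/2)
    s['K']=np.array([[f,0,s['cx']],[0,f,s['cy']],[0,0,1.]]); s['D']=np.array(s['dist_coeffs'],float)
    a=np.array(s['attitude'],float)
    s['R']=a if a.shape==(3,3) else Ro.from_euler('xyz',a,degrees=True).as_matrix()
    s['e']=np.array(s['eye'],float); return s
def rays(s,uv):
    p=cv2.undistortPoints(np.array(uv,float).reshape(-1,1,2),s['K'],s['D']).reshape(-1,2)
    return np.c_[p[:,0],-p[:,1],-np.ones(len(p))]@s['R'].T
def onplane(s,uv,z):
    r=rays(s,uv); return s['e']+r*((z-s['e'][2])/r[:,2])[:,None]
def cloud(s):
    v,u=np.mgrid[0:400,0:640]; r=rays(s,np.c_[u.ravel(),v.ravel()])
    return (s['e']+r*s['z_map'].reshape(-1,1)).reshape(400,640,3)
def proj(s,P):
    c=(np.array(P,float).reshape(-1,3)-s['e'])@s['R']; c=c*[1,-1,-1]
    return cv2.projectPoints(c,np.zeros(3),np.zeros(3),s['K'],s['D'])[0].reshape(-1,2)
def save(s,name,box=None,k=1):
    im=s['px'][:,:,::-1]
    if box: im=im[box[1]:box[3],box[0]:box[2]]
    cv2.imwrite('pics/'+name+'.png',cv2.resize(im,None,fx=k,fy=k,interpolation=cv2.INTER_CUBIC))
E
python3 - <<'E'
from h import *
for n in('scene','top'):
    s=cam(n); save(s,n+'0'); print(n,s['e'],s['attitude'],s['fov_y'],s['cx'],s['cy'],s['D'],(s['z_map']>0).mean())
print(env.sense())
E
```

```text
scene [ 0.16835357 -0.43286122  0.63648232] [ 52.02202335   0.86546143 -31.77463982] 47.1292650097373 321.22320833614464 190.6239987967579 [0.02323587 0.         0.         0.         0.        ] 0.9960625
top [0.37614879 0.19210029 1.02023155] [ 11.38269973  -1.05938432 -90.23002885] 44.20002239362415 320.4310272718224 206.0091284178714 [-0.03283301  0.          0.          0.          0.        ] 0.99596484375
{'time': 0.1, 'q': array([ 6.18749032e+01,  9.10876010e+00,  9.15636593e+01, -5.18024729e-04,
        7.94251682e+01, -1.20359031e+01]), 'dq': array([ 0.06713772,  0.03220136, -0.21475332, -0.03191132, -0.07170824,
       -0.02449802]), 'tau': array([-7.65881559e-04, -3.86505711e+01, -3.22959673e+01,  7.02375825e-02,
        3.39930318e-02, -3.06981853e-06]), 'position': array([0.15909726, 0.55199282, 0.23273146]), 'eef_rot': array([ 168.2629768 ,   89.90241108, -117.8261214 ]), 'force': array([-0.56913357,  0.02505329,  0.1184902 ]), 'torque': array([-0.02133872, -0.07301467, -0.00626243]), 'grip_width': 0.09191743612492281}
```

View pics/scene0.png

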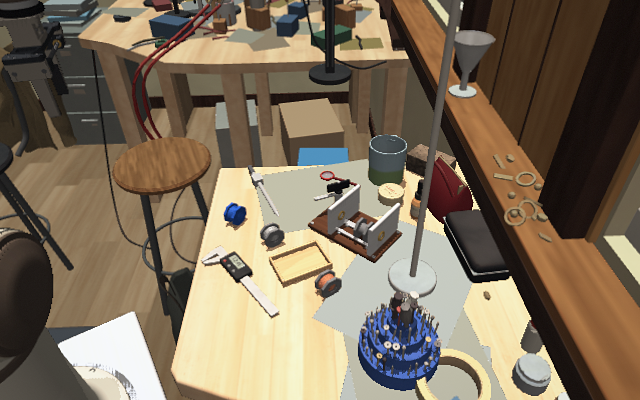

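View pics/top0.png

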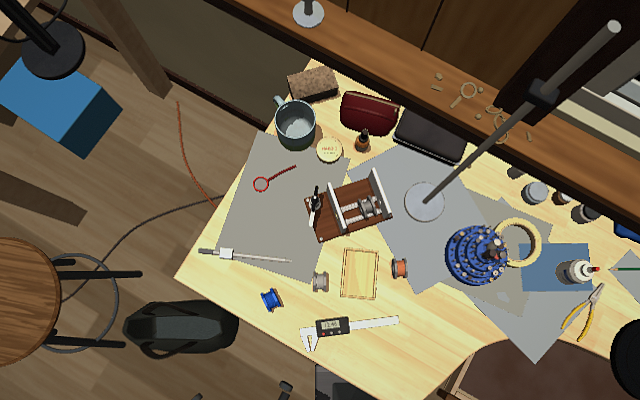

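Two full spools: copper at scene (329,283)/top (400,268) and grey/steel at scene (272,236)/top (320,282). The blue look-alike at scene (235,213)/top (271,299) stays put. The axle is at scene (265,190)/top (245,255); the caliper at scene (240,270) could be taken for it. The empty spool is in the rack at top (370,205), and the keeper's black wings are at top (315,196). Next, a close crop.

Run:
```python
from h import *
s=cam('top'); t=cam('scene')
a=cv2.resize(s['px'][160:320,190:430],None,fx=3.2,fy=3.2,interpolation=cv2.INTER_CUBIC)
cv2.imwrite('pics/topc.png',a[:,:,::-1]); save(t,'scc',(215,155,415,305),4)
np.savez('z.npz',a=cloud(s),b=cloud(t))
c=cloud(s)
for n,(u,v) in dict(cu=(400,268),st=(320,282),bl=(271,299),ax=(245,255),em=(370,205),wing=(315,196),tray=(359,274),plateL=(335,205),plateR=(381,192),pole=(424,200)).items(): print(n,c[v,u].round(4))
```

```text
cu [0.448  0.0146 0.0357]
st [0.4209 0.1746 0.0359]
bl [0.388  0.2709 0.0363]
ax [0.4771 0.3274 0.0111]
em [0.574  0.0731 0.0474]
wing [0.5855 0.1845 0.0794]
tray [0.4382 0.0941 0.0064]
plateL [0.5681 0.1454 0.0766]
plateR [0.5947 0.054  0.0744]
pole [ 0.5878 -0.0409  0.0313]
```

View pics/topc.png

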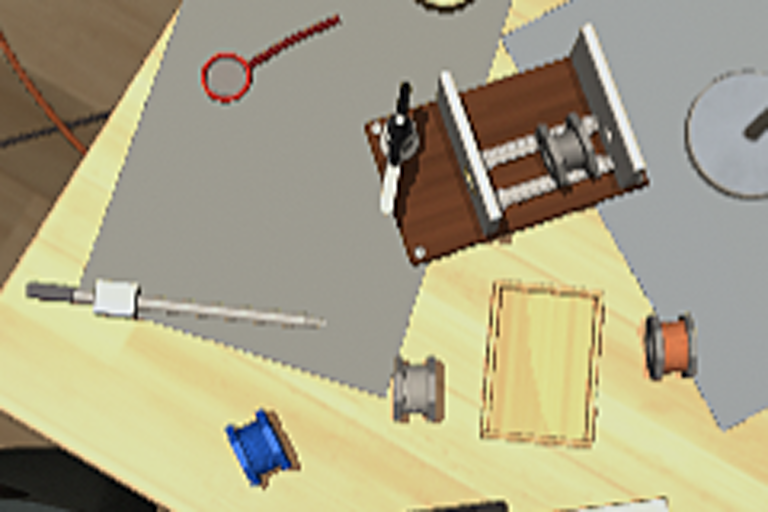

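View pics/scc.png

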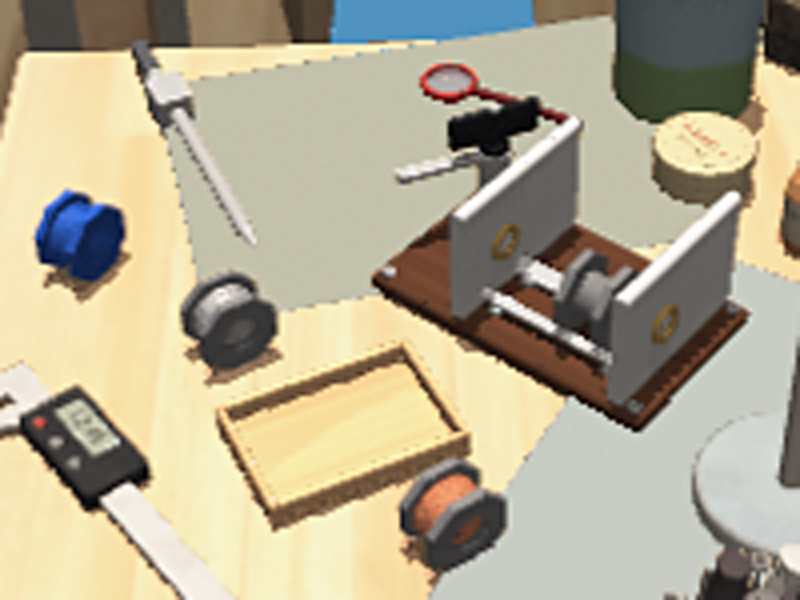

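```bash
cat > m.py <<'E'
from h import *
def fit(P):
    m=P.mean(0); u,s,v=np.linalg.svd(P-m); return m,v[0],s/np.sqrt(len(P))
def near(c,x,y,r,z0,z1):
    m=(np.hypot(c[...,0]-x,c[...,1]-y)<r)&(c[...,2]>z0)&(c[...,2]<z1); return c[m]
E
python3 - <<'E'
from m import *
z=np.load('z.npz')
for nm in 'ab':
    c=z[nm]; print(nm, 'bench z', np.median(near(c,0.42,0.22,.02,-.02,.02)[:,2]))
    # plates: tops
    for (x,y) in ((.568,.145),(.595,.054)):
        P=near(c,x,y,.075,.0725,.079)
        d=(P[:,:2]-[x,y])@[-.26,.96]; P=P[abs(d)<.03]
        m,v,s=fit(P[:,:2]); v=v*np.sign(v[0]); t=(P[:,:2]-m)@v
        print('plate',len(P),m.round(4),'ang',np.degrees(np.arctan2(v[1],v[0])).round(2),'ext',t.min().round(4),t.max().round(4),(m+v*(t.min()+t.max())/2).round(4),'z',np.median(P[:,2]).round(4),'w',s[1].round(4))
    for n,x,y in(('cu',.448,.0146),('st',.4209,.1746),('bl',.388,.2709)):
        P=near(c,x,y,.035,.037,.046); m=P.mean(0)
        Q=near(c,x,y,.035,.012,.046)
        mm,v,s=fit(P[:,:2]); e=(Q[:,:2]-mm)@v; f=(Q[:,:2]-mm)@[-v[1],v[0]]
        r=cv2.minAreaRect((P[:,:2]*1000).astype(np.float32))
        print(n,len(P),m.round(4),'rect',np.round(r[0],1),np.round(r[1],1),round(r[2],1),'all ext',(e.min(),e.max(),f.min(),f.max()))
        print('  z histogram max',P[:,2].max())
    P=near(c,.574,.073,.035,.035,.062); P=P[abs((P[:,:2]-[.574,.073])@[-.26,.96])<.02]; print('empty',len(P),P.mean(0),P[:,2].max(),np.median(P[P[:,2]>.05],0))
    P=near(c,.5855,.1845,.04,.0755,.083); P=P[(P[:,:2]-[.568,.145])@[-.26,.96]>.012]
    m,v,s=fit(P[:,:2]); r=cv2.minAreaRect((P[:,:2]*1000).astype(np.float32)); print('wing',len(P),P.mean(0).round(4),v,np.degrees(np.arctan2(v[1],v[0])),r)
E
```

```text
a bench z 0.0010312006654067396
plate 190 [0.5701 0.146 ] ang 26.24 ext -0.0511 0.0499 [0.5696 0.1458] z 0.0754 w 0.0075
plate 163 [0.5984 0.0537] ang 18.69 ext -0.0475 0.0476 [0.5984 0.0537] z 0.0752 w 0.0021
cu 69 [0.4498 0.0135 0.0398] rect [450.8  14. ] [26.4 25.9] 89.8 all ext (np.float64(-0.013206274482348023), np.float64(0.013674117392206019), np.float64(-0.020689674899105413), np.float64(0.01994408952513999))
  z histogram max 0.04385664714039361
st 70 [0.4231 0.1779 0.0398] rect [423.7 176.6] [23.7 25.5] 89.8 all ext (np.float64(-0.0131770816138481), np.float64(0.015680801256165236), np.float64(-0.01887347911365042), np.float64(0.02161188631157602))
  z histogram max 0.04351209298055281
bl 72 [0.3875 0.2732 0.0398] rect [387.2 273.2] [24.4 26.5] 28.7 all ext (np.float64(-0.01345713498752507), np.float64(0.013613309550501244), np.float64(-0.019639642945543684), np.float64(0.020572745537554872))
  z histogram max 0.04377175469304395
empty 214 [0.57172011 0.07800798 0.04688384] 0.05808724175148483 [0.57150623 0.07364204 0.05302491]
wing 64 [0.5833 0.1854 0.0778] [-0.98665066  0
[... 658 characters left out ...]
(np.float64(-0.01441485439592345), np.float64(0.014142144114733222), np.float64(-0.020121224688747615), np.float64(0.02106465684904231))
  z histogram max 0.042369286762954705
bl 54 [0.3852 0.2733 0.0393] rect [385.8 273.7] [21.  28.9] 28.9 all ext (np.float64(-0.015048844570181196), np.float64(0.015111105504063525), np.float64(-0.020006720912400834), np.float64(0.02365013095875686))
  z histogram max 0.04221853595819358
empty 221 [0.56709681 0.078243   0.04617579] 0.05596706904513127 [0.57071416 0.07436849 0.05351544]
wing 57 [0.5825 0.1853 0.0772] [-0.98542278  0.17012331] 170.20501132142144 ((583.3773193359375, 185.5452880859375), (9.984405517578125, 49.278263092041016), 79.1899185180664)
```

Run:
```python
from m import *
z=np.load('z.npz'); s=cam('scene'); top=cam('top')
a=np.radians(18.6)
# refine plate fits excluding wing
for nm in 'ab':
    c=z[nm]
    for x,y in((.5683,.1426),(.5984,.0537)):
        P=near(c,x,y,.06,.072,.079)
        for k in range(4):
            X=np.array([np.cos(a),np.sin(a)]);Y=np.array([-X[1],X[0]])
            Q=P[abs((P[:,:2]-[x,y])@Y)<.0065]; m,v,w=fit(Q[:,:2]); v*=np.sign(v[0])
        t=(Q[:,:2]-m)@v; d=(P[:,:2]-[x,y])@Y
        print(nm,len(Q),m.round(4),np.degrees(np.arctan2(v[1],v[0])).round(2),(m+v*(t.min()+t.max())/2).round(4),t.max()-t.min(), 'd rng',d[abs(d)<.012].min(),d[abs(d)<.012].max())
X=np.array([np.cos(a),np.sin(a),0]);Y=np.array([-X[1],X[0],0])
P2=np.array([.5983,.0536,0])
hsv=cv2.cvtColor(s['px'],cv2.COLOR_RGB2HSV)
m=cv2.inRange(hsv,(15,90,60),(35,255,255))
for (u,v),d in(((342,215),90),((381,236),-4)):
    mm=np.zeros_like(m); mm[v-9:v+10,u-7:u+8]=m[v-9:v+10,u-7:u+8]
    # keep pixels by ring; fit ellipse centre
    p=np.argwhere(mm)[:,::-1]; x0,y0=p.min(0);x1,y1=p.max(0); ce=(p.min(0)+p.max(0))/2
    r=rays(s,[ce,p.mean(0)])
    for q in r:
        t=((P2+Y*d-s['e'])@Y)/(q@Y); W=s['e']+q*t; print('ring',len(p),p.min(0),p.max(0),W.round(4),'rack x rel plate c',((W-P2)@X).round(4),'y',((W-P2)@Y).round(4))
# rails
c=z['a']; P=c.reshape(-1,3); g=np.c_[(P-P2)@X,(P-P2)@Y,P[:,2]]
Q=g[(g[:,1]>.06)&(g[:,1]<.08)&(abs(g[:,0])<.06)&(g[:,2]>.012)&(g[:,2]<.03)]
print('rails',np.round(np.sort(Q[:,0])*1000),len(Q))
Q=g[(g[:,1]>-.12)&(g[:,1]<.16)&(abs(g[:,0])<.07)&(g[:,2]>.006)&(g[:,2]<.014)]
print('base',np.percentile(Q[:,0],[1,99]),np.percentile(Q[:,1],[1,99]))
```

```text
a 180 [0.5677 0.1424] 18.74 [0.568  0.1425] 0.09581925253982111 d rng -0.004072597608263536 0.004196899379496615
a 174 [0.5987 0.0539] 18.81 [0.5985 0.0538] 0.09525042816746096 d rng -0.004248391150437092 0.0040312166135325275
b 145 [0.5659 0.1412] 18.65 [0.5684 0.1421] 0.09820602697593994 d rng -0.0044659866932134605 0.004831409404538662
b 167 [0.5961 0.0526] 18.42 [0.5975 0.053 ] 0.09754793623171626 d rng -0.00403680577926875 0.004691195341893602
ring 36 [338 211] [344 219] [  84.5096  123.2528 -129.5829] rack x rel plate c 118.824 y 90.0
ring 36 [338 211] [344 219] [  84.472   123.2401 -129.5559] rack x rel plate c 118.7843 y 90.0
ring 39 [378 231] [384 240] [-4.626  -5.925   7.4969] rack x rel plate c -6.8583 y -4.0
ring 39 [378 231] [384 240] [-4.6136 -5.9208  7.4861] rack x rel plate c -6.8453 y -4.0
rails [-50. -47. -47. -43. -43. -42. -41. -41. -41. -39. -39. -38. -37. -36.
 -35. -35. -35. -35. -34. -34. -34. -34. -34. -33. -33. -33. -33. -33.
 -33. -32. -32. -32. -32. -32. -32. -31. -31. -31. -31. -31. -30. -30.
 -29. -29. -29. -29. -29. -28. -28. -28. -28. -27. -27. -26. -26. -26.
 -26. -25. -25. -25. -24. -22. -21. -21. -19. -18. -13. -12. -10.  -8.
  -7.  -7.  -7.  -6.  -6.  -6.  -6.  -6.  -6.  -6.  -6.  -5.  -5.  -5.
  -4.  -4.  -4.  -4.  -4.  -4.  -3.  -3.  -3.  -3.  -2.  -2.  -2.  -2.
  -2.  -2.  -1.  -1.  -1.  -1.  -0.   0.   0.   0.   1.   1.   1.   2.
   2.   2.   6.   7.   8.   9.  13.  16.  17.  19.  24.  25.  26.  27.
  33.  33.  35.  40.  41.  45.] 132
base [-0.06523149  0.05948274] [-0.11528205  0.14850159]
```

Run:
```python
from m import *
s=cam('scene'); t_=cam('top')
a=np.radians(18.65)
X=np.array([np.cos(a),np.sin(a),0]);Y=np.array([-X[1],X[0],0])
P2=np.array([.5981,.0535,0])
for ce,d in(((341,215),.090),((381,235.5),-.004)):
    q=rays(s,[ce])[0]; W=s['e']+q*(((P2+Y*d-s['e'])@Y)/(q@Y)); print(W.round(4),((W-P2)@X).round(4))
# axle in top & scene: shoulder, shaft, head
z=np.load('z.npz')
for nm in 'ab':
    c=z[nm]; m=(c[...,0]>.44)&(c[...,0]<.52)&(c[...,1]>.22)&(c[...,1]<.40)&(c[...,2]>.0045)&(c[...,2]<.03)
    P=c[m]; mm,v,w=fit(P[:,:2]); 
    if v[1]<0: v=-v
    for k in range(3):
        o=(P[:,:2]-mm)@[-v[1],v[0]]; P=P[abs(o)<.014]; mm,v,w=fit(P[:,:2]); v*=np.sign(v[1])
    tt=(P[:,:2]-mm)@v; sh=P[P[:,2]>.0185]; ts=(sh[:,:2]-mm)@v
    print(nm,len(P),'dir',v,'ang',np.degrees(np.arctan2(v[1],v[0])),'ends',tt.min(),tt.max(),'mid',mm,'shoulder',np.percentile(ts,[3,97]),'org',mm+v*(np.median(ts)-.013))
    for b in np.arange(-.1,.1,.01):
        k=(tt>=b)&(tt<b+.01)
        if k.any(): print('%.2f n%d o%.1f z%.1f'%(b,k.sum(),1e3*np.median(((P[k,:2]-mm)@[-v[1],v[0]])),1e3*np.median(P[k,2])),end='; ')
    print()
    T=c[(abs(c[...,0]-.438)<.08)&(abs(c[...,1]-.094)<.055)&(c[...,2]>.0115)&(c[...,2]<.017)]
    T=T[(abs(T[:,0]-.438)<.06)&(abs(T[:,1]-.094)<.045)]
    print('tray',cv2.minAreaRect((T[:,:2]*1000).astype(np.float32)))
q=env.sense(); R=Ro.from_euler('xyz',q['eef_rot'],degrees=True).as_matrix(); print('tool axes cols',R.round(3))
```

```text
[0.5548 0.1339 0.0398] -0.0153
[0.5855 0.045  0.0395] -0.0146
a 638 dir [0.09902126 0.99508532] ang 84.31718716113558 ends -0.09208658442069853 0.08805134500514189 mid [0.47900373 0.31207096] shoulder [0.04137021 0.08487705] org [0.48310887 0.35332436]
-0.10 n2 o-0.3 z6.1; -0.09 n21 o-1.0 z5.6; -0.08 n37 o-2.1 z5.8; -0.07 n38 o2.3 z7.7; -0.06 n32 o2.7 z8.2; -0.05 n38 o1.9 z9.1; -0.04 n35 o2.5 z10.1; -0.03 n37 o1.7 z9.7; -0.02 n44 o0.0 z8.2; -0.01 n40 o1.6 z9.8; -0.00 n36 o0.4 z11.3; 0.01 n27 o3.4 z12.5; 0.02 n36 o2.4 z12.4; 0.03 n35 o1.8 z13.6; 0.04 n49 o-1.0 z20.8; 0.05 n45 o0.0 z22.2; 0.06 n37 o0.8 z21.1; 0.07 n28 o-0.1 z14.7; 0.08 n21 o2.7 z17.8; 
tray ((440.4350891113281, 94.35484313964844), (70.16251373291016, 100.03387451171875), 84.4524154663086)
b 351 dir [0.09428191 0.99554554] ang 84.59000935068109 ends -0.09090350800291455 0.08900777997725741 mid [0.47495392 0.31174805] shoulder [0.04237819 0.06913637] org [0.47878837 0.35223695]
-0.10 n1 o2.1 z4.6; -0.09 n11 o-4.6 z5.0; -0.08 n15 o1.5 z6.2; -0.07 n23 o2.1 z7.4; -0.06 n25 o1.9 z7.9; -0.05 n19 o1.7 z9.1; -0.04 n19 o2.5 z10.5; -0.03 n21 o0.6 z9.7; -0.02 n21 o1.9 z10.7; -0.01 n20 o1.9 z11.8; -0.00 n18 o1.6 z12.1; 0.01 n18 o1.5 z12.1; 0.02 n13 o2.3 z13.0; 0.03 n18 o2.1 z13.6; 0.04 n50 o-0.8 z18.0; 0.05 n23 o0.2 z21.4; 0.06 n17 o-0.7 z22.9; 0.07 n3 o-0.2 z16.1; 0.08 n16 o0.9 z16.3; 
tray ((438.6734924316406, 95.8060302734375), (72.8816146850586, 100.07205200195312), 83.7098388671875)
tool axes cols [[-0.    -0.961  0.277]
 [-0.     0.277  0.961]
 [-1.     0.    -0.   ]]
```

```bash
python3 -m pendant '42 -37 -5 0 16; 42 -37 -5 0 16; 42 -37 -5 0 16; 42 -37 -5 0 16; 42 -37 -5 0 16; 42 -37 -5 0 16; 42 -37 -5 0 16; 42 -37 -5 0 16; 42 -37 -5 0 16; 46 -33 -5 0.113 16; 0 0 0 0 16; 0 0 0 0 16'
```

```text
time: 1.9
position: [0.5829, 0.1867, 0.1834]
eef_rot: [78.7, 89.9, 159.1]
force: [-0.3, -0.7, -0.9]
grip_width: 0.0161
```

```bash
python3 -m pendant '0 -1 -50 0 16; 0 0 -35 0 16; 0 0 -12 0 16; 0 0 -12 0 16; 0 0 0 0 16; 0 0 0 0 0; 0 0 0 0 0; 0 0 0 0 0'
python3 - <<'E'
from h import *
q=env.sense(); R=Ro.from_euler('xyz',q['eef_rot'],degrees=True).as_matrix(); print(np.degrees(np.arctan2(R[1,2],R[0,2])),q['force'],q['q'])
E
```

```text
time: 2.9
position: [0.5835, 0.1857, 0.0747]
eef_rot: [-31.5, 90.0, 48.9]
force: [2.3, 1.5, -7.2]
grip_width: 0.0135
80.38050707827871 [ 2.32428895  1.50937757 -7.16663042] [ 6.34815542e+00  2.38873727e+01  9.24307159e+01  2.79674546e-02
  6.36546265e+01 -7.40447518e+01]
```

```bash
python3 -m pendant '0 0 0 0 0; 0 0 0 0 0; 0 0 0 0 0; 0 0 0 0 0'
python3 - <<'E'
from h import *
s=cam('scene'); save(s,'k1',(290,120,430,250),5)
E
```

```text
time: 3.4
position: [0.5835, 0.1857, 0.0747]
eef_rot: [-31.1, 90.0, 49.3]
force: [2.9, 3.5, -7.4]
grip_width: 0.0137
```

View pics/k1.png

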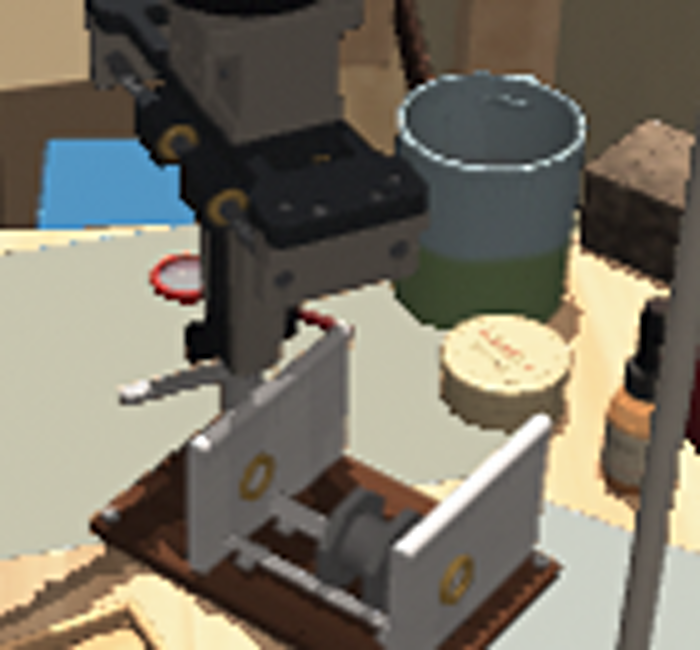

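```bash
python3 -m pendant '0 0 0 0 17; 0 0 0 0 17; 0 0 6 0 17; 0 0 0 0 17; 0 0 0 0 0; 0 0 0 0 0; 0 0 0 0 0;0 0 0 0 0;0 0 0 0 0'
```

```text
time: 4.58
position: [0.5836, 0.1857, 0.0809]
eef_rot: [-51.4, 90.0, 29.0]
force: [0.8, 2.7, 3.3]
grip_width: 0.0066
```

```bash
python3 -m pendant '0 0 0 -0.17 0; 0 0 0 -0.17 0; 0 0 0 -0.17 0; 0 0 0 -0.17 0; 0 0 0 -0.17 0; 0 0 0 -0.17 0; 0 0 0 -0.17 0; 0 0 0 -0.17 0; 0 0 0 -0.17 0; 0 0 0 -0.17 0; 0 0 0 0 0;0 0 0 0 0'
python3 - <<'E'
from h import *
q=env.sense(); R=Ro.from_euler('xyz',q['eef_rot'],degrees=True).as_matrix(); print(np.degrees(np.arctan2(R[1,2],R[0,2])),q['force'],q['torque'],q['q'].round(1))
E
```

```text
time: 6.08
position: [0.5841, 0.1859, 0.081]
eef_rot: [42.7, 89.9, 25.8]
force: [4.2, 4.4, 1.6]
grip_width: 0.007
-16.864597840080382 [4.16137179 4.4033381  1.59626147] [ 0.67832705 -0.51630169 -0.01787578] [ 6.4 23.4 92.3  0.  64.2 23.2]
```

```bash
python3 -m pendant '0 0 0 0 16; 0 0 0 0 16; 0 0 40 0 16; 0 0 50 0 16; -3 -28 0 0.155 60; -3 -28 0 0.155 60; -3 -28 0 0.155 60; -2 -27 0 0.155 60; 0 0 0 0 60; 0 0 0 0 60'
python3 - <<'E'
from m import *
q=env.sense(); R=Ro.from_euler('xyz',q['eef_rot'],degrees=True).as_matrix(); print(np.degrees(np.arctan2(R[1,2],R[0,2])),q['force'],q['q'].round(1))
s=cam('scene'); save(s,'k2',(290,120,430,250),5)
E
```

```text
time: 7.32
position: [0.5721, 0.0749, 0.1703]
eef_rot: [141.6, 90.0, 160.0]
force: [-0.1, 0.1, 0.6]
grip_width: 0.0597
18.402319754632657 [-0.09978306  0.13731498  0.56311921] [ -4.5  12.5  94.9   0.   72.6 -22.9]
```

View pics/k2.png

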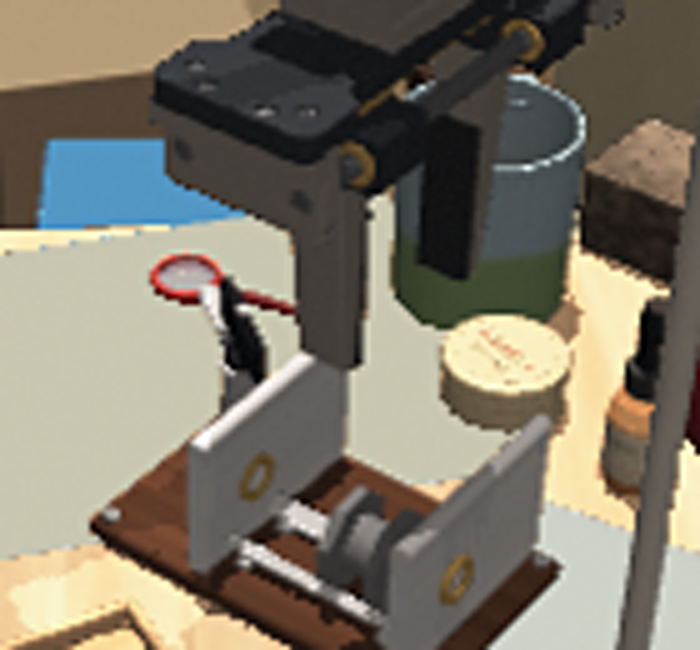

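Keeper stands open (tongue pointing to the loupe, crop (210,300)); hand is above the empty spool.

```bash
python3 -m pendant '0 0 -50 0 60; 0 0 -50 0 60; 0 0 -20 0 60; 0 0 -6 0 60; 0 0 0 0 0; 0 0 0 0 0; 0 0 0 0 0;0 0 0 0 0;0 0 0 0 0'; python3 -m pendant '0 0 20 0 0;0 0 40 0 0;0 0 50 0 0; 0 0 0 0 0'
```

```text
time: 8.5
position: [0.5748, 0.0741, 0.0467]
eef_rot: [-23.8, 89.7, -5.3]
force: [3.5, -0.3, 6.7]
grip_width: 0.0389
time: 9.0
position: [0.5745, 0.0745, 0.1597]
eef_rot: [-22.6, 89.6, -4.0]
force: [0.7, 0.4, -0.4]
grip_width: 0.0391
```

```bash
python3 -m pendant '-45 7 0 -0.14 0;-45 7 0 -0.14 0; -45 7 0 -0.14 0; 0 0 -50 0 0; 0 0 -50 0 0;0 0 -14 0 0;0 0 -6 0 0;0 0 0 0 0;0 0 0 0 52;0 0 0 0 52; 0 0 0 0 52; 0 0 50 0 52; 0 0 50 0 60;0 0 0 0 60'
python3 - <<'E'
from m import *
s=cam('top'); save(s,'t2',(190,160,430,320),3.2); s=cam('scene');c=cloud(s)
P=near(c,.4395,.095,.05,.037,.055); print(P.mean(0),len(P),env.sense()['q'].round(1))
E
```

```text
time: 10.75
position: [0.4406, 0.0953, 0.1388]
eef_rot: [2.4, 89.5, -3.2]
force: [-1.2, -0.6, -0.2]
grip_width: 0.0602
[0.43610857 0.10109985 0.04143831] 132 [ -3.2  -4.3 117.1  -0.   67.2   2.3]
```

View pics/t2.png

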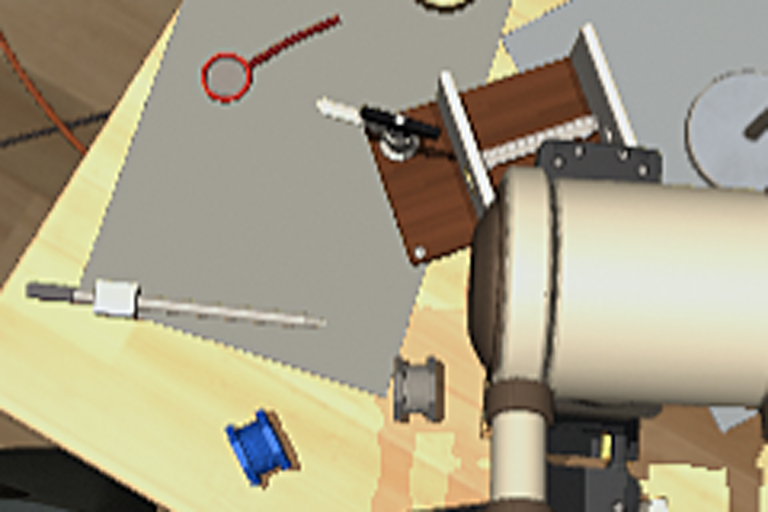

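```bash
python3 -m pendant '-9 41 0 0.06 54;-9 41 0 0.06 54; 0 0 -50 0 54; 0 0 -40 0 54;0 0 -18 0 54;0 0 0 0 54; 0 0 0 0 0;0 0 0 0 0;0 0 0 0 0;0 0 0 0 0'
python3 - <<'E'
from m import *
q=env.sense(); R=Ro.from_euler('xyz',q['eef_rot'],degrees=True).as_matrix(); print(np.degrees(np.arctan2(R[1,2],R[0,2])))
s=cam('scene'); save(s,'s1',(240,190,340,270),6)
E
```

```text
time: 12.1
position: [0.4199, 0.1775, 0.0272]
eef_rot: [6.2, 89.9, 7.6]
force: [0.0, 0.3, 2.6]
grip_width: 0.0397
1.3166272734428013
```

View pics/s1.png

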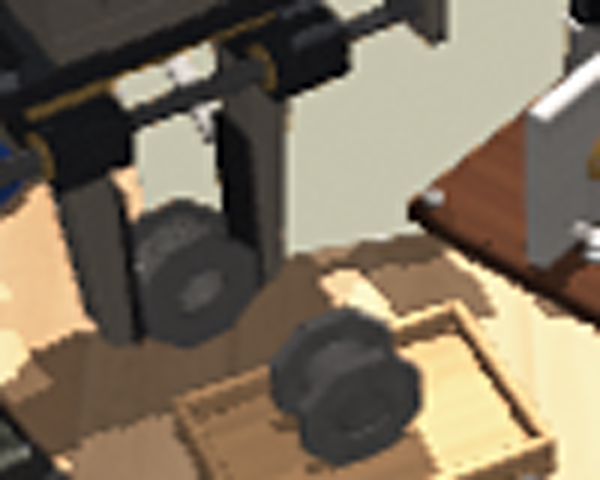

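```bash
python3 -m pendant '0 0 53 0 0; 0 0 50 0 0; 36 -17.5 0 0.1 0;36 -17.5 0 0.1 0;36 -17.5 0 0.102 0;36 -17.5 0 0 0; 0 0 0 0 0;0 0 0 0 0'
python3 - <<'E'
from m import *
q=env.sense(); R=Ro.from_euler('xyz',q['eef_rot'],degrees=True).as_matrix(); print(np.degrees(np.arctan2(R[1,2],R[0,2])))
E
```

```text
time: 13.15
position: [0.5624, 0.1078, 0.129]
eef_rot: [153.0, 89.9, 171.6]
force: [0.3, 0.9, 0.4]
grip_width: 0.0399
18.61967159988795
```

```bash
python3 -m pendant '1.5 0 -50 0 0; 0 0 -27 0 0; 0 0 -6 0 0; 0 0 -4 0 0; 0 0 0 0 0;0 0 0 0 0'; python3 -m pendant '0 0 0 0 50;0 0 0 0 50;0 0 0 0 50'
```

```text
time: 13.9
position: [0.5657, 0.1075, 0.0438]
eef_rot: [-19.2, 89.9, -0.6]
force: [-0.2, -1.0, -1.8]
grip_width: 0.0396
time: 14.28
position: [0.565, 0.1074, 0.0428]
eef_rot: [-20.2, 90.0, -1.6]
force: [-0.1, -0.6, 0.9]
grip_width: 0.0496
```

```bash
python3 -m pendant '0 0 40 0 50; 0 0 50 0 54; -38 -31 0 -0.1 54;-38 -31 0 -0.1 54;-39 -31 0 -0.09 54;0 0 -50 0 54;0 0 0 0 54; 0 0 0 0 54'
python3 - <<'E'
from m import *
q=env.sense(); R=Ro.from_euler('xyz',q['eef_rot'],degrees=True).as_matrix(); print(np.degrees(np.arctan2(R[1,2],R[0,2])))
c=cloud(cam('scene'))
P=near(c,.450,.0142,.035,.037,.045); r=cv2.minAreaRect((P[:,:2]*1000).astype(np.float32)); print(P.mean(0),r)
P=near(c,.5639,.1074,.035,.05,.06); r=cv2.minAreaRect((P[:,:2]*1000).astype(np.float32)); print(P.mean(0),r)
E
```

```text
time: 15.28
position: [0.4506, 0.0145, 0.0835]
eef_rot: [-8.6, 90.0, -6.6]
force: [-0.3, 0.2, 0.7]
grip_width: 0.054
2.032776078399147
[0.4480056  0.01445162 0.03927456] ((448.3268127441406, 14.419876098632812), (21.6463623046875, 27.745012283325195), 0.27487340569496155)
[nan nan nan] ((0.0, 0.0), (0.0, 0.0), 0.0)<stdin>:5: RuntimeWarning: Mean of empty slice.
  ret = um.true_divide(
```

```bash
python3 -m pendant '0 0 -40 0 54; 0 0 -16 0 54;0 0 0 0 54; 0 0 0 0 0;0 0 0 0 0;0 0 0 0 0;0 0 0 0 0; 0 0 50 0 0;0 0 54 0 0;0 0 0 0 0'
python3 - <<'E'
from m import *
s=cam('scene'); save(s,'s2',(250,100,410,260),3.7)
E
```

```text
time: 16.58
position: [0.4533, 0.0137, 0.1352]
eef_rot: [-15.5, 89.4, -13.5]
force: [0.9, -0.0, -0.8]
grip_width: 0.0399
```

View pics/s2.png

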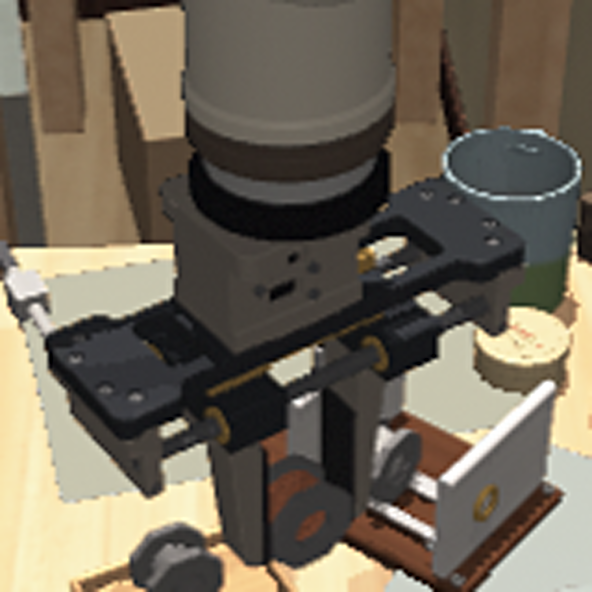

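```bash
python3 -m pendant '31 16 0 0.1 0;30 16 0 0.1 0;30 16 0 0.09 0;30 15.5 0 0 0; 0 0 0 0 0;0 0 0 0 0'
python3 - <<'E'
from m import *
q=env.sense(); R=Ro.from_euler('xyz',q['eef_rot'],degrees=True).as_matrix(); print(np.degrees(np.arctan2(R[1,2],R[0,2])))
s=cam('top');c=cloud(s)
d=np.array([.5639,.1074])
a=np.radians(18.65);X=np.array([np.cos(a),np.sin(a)]);Y=np.array([-X[1],X[0]]);O=np.array([.5687,.0932])
for s in (s,cam('scene')):
    P=cloud(s).reshape(-1,3); g=np.c_[(P[:,:2]-O)@X,(P[:,:2]-O)@Y,P[:,2]]
    Q=g[(abs(g[:,0])<.025)&(abs(g[:,1])<.037)&(g[:,2]>.044)&(g[:,2]<.058)]; print(len(Q), Q.min(0) if len(Q) else '',Q.max(0) if len(Q) else '')
E
```

```text
time: 17.38
position: [0.5692, 0.0778, 0.1288]
eef_rot: [160.7, 89.8, 179.3]
force: [-0.2, -0.3, -0.9]
grip_width: 0.0398
18.623426518623738
75 [-0.01955996  0.01425685  0.04464479] [0.01658134 0.02666444 0.05689566]
175 [-0.02217883  0.00070739  0.04400475] [0.01723056 0.02879712 0.05564161]
```

```bash
python3 -m pendant '3 0 0 0 0;0 0 0 0 0;0 0 0 0 0;0 0 0 0 0';python3 -m pendant '0 0 0 0 0;0 0 0 0 0'
```

```text
time: 17.98
position: [0.5738, 0.0779, 0.1307]
eef_rot: [-36.7, 90.0, -18.0]
force: [-0.3, -0.2, -0.6]
grip_width: 0.0396
time: 18.23
position: [0.5739, 0.078, 0.1306]
eef_rot: [84.8, 90.0, 103.5]
force: [0.2, -0.3, -0.7]
grip_width: 0.0401
```

```bash
python3 -m pendant '0 0 -50 0 0; 0 0 -28 0 0; 0 0 -6 0 0; 0 0 -4 0 0; 0 0 0 0 0;0 0 0 0 0;0 0 0 0 50;0 0 0 0 50;0 0 0 0 50'; python3 -m pendant '0 0 40 0 50;0 0 50 0 50; -50 30 0 0 50; -50 30 0 0 50; 0 60 20 0 50;0 60 0 0 50;0 0 0 0 50'
python3 - <<'E'
from m import *
a=np.radians(18.65);X=np.array([np.cos(a),np.sin(a)]);Y=np.array([-X[1],X[0]]);O=np.array([.5687,.0932])
for n in('top','scene'):
    s=cam(n); save(s,'r_'+n,(190,120,430,320),3)
    c=cloud(s);P=c.reshape(-1,3); g=np.c_[(P[:,:2]-O)@X,(P[:,:2]-O)@Y,P[:,2]]
    Q=g[(abs(g[:,0])<.025)&(abs(g[:,1])<.037)&(g[:,2]>.051)&(g[:,2]<.058)]
    h,_=np.histogram(Q[:,1]*1000,np.arange(-38,38,4)); print(n,h,Q.mean(0))
    T=near(c,.4395,.095,.05,.037,.055); print('empty',T.mean(0))
E
```

```text
time: 19.35
position: [0.574, 0.078, 0.0428]
eef_rot: [-21.3, 90.0, -2.6]
force: [0.3, 0.1, 0.7]
grip_width: 0.0502
time: 20.23
position: [0.4732, 0.2606, 0.1528]
eef_rot: [27.6, 89.9, 46.5]
force: [-0.1, -0.9, -0.3]
grip_width: 0.05
top [ 0  0 21  8  1  0  1 18 12  8 20  1  0  4  4 23  5  0] [-0.00196171 -0.00058194  0.05340968]
empty [0.43723461 0.10029815 0.04237571]
scene [ 0  0 15 12  1  1  0 14 12  8 19  0  0  0  1 19  6  0] [-0.00194559 -0.00160694  0.05315701]
empty [0.43597074 0.10063472 0.04122001]
```

View pics/r_scene.png

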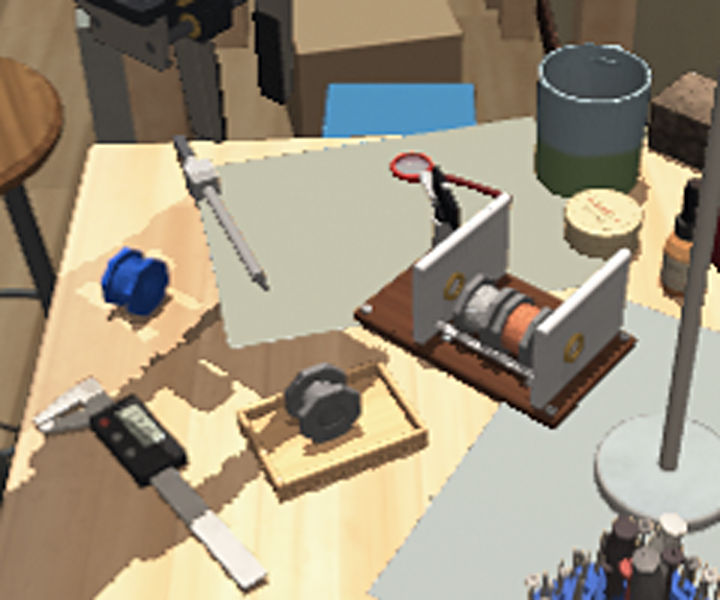

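Run:
```python
from m import *
for n in('top','scene'):
    s=cam(n); c=cloud(s)
    S=near(c,.4831,.366,.022,.0195,.026); r=cv2.minAreaRect((S[:,:2]*1000).astype(np.float32)); print(n,len(S),S.mean(0).round(4),r)
    H=near(c,.4855,.408,.022,.0155,.022); r=cv2.minAreaRect((H[:,:2]*1000).astype(np.float32)); print(' head',len(H),H.mean(0).round(4),r)
    v=H.mean(0)[:2]-S.mean(0)[:2]; print(' dir',np.degrees(np.arctan2(v[1],v[0])),np.hypot(*v))
    # whole axle: outline z>4mm, central line via nose-side half
    A=c[(c[...,0]>.44)&(c[...,0]<.52)&(c[...,1]>.22)&(c[...,1]<.45)&(c[...,2]>.004)&(c[...,2]<.03)]
    print(' y ext',A[:,1].min(),A[:,1].max())
    for y0 in(.25,.28,.31,.33):
        B=A[(abs(A[:,1]-y0)<.008)&(A[:,2]>.0055)]; print('  sh',y0,(B[:,0].min()+B[:,0].max())/2,B[:,0].max()-B[:,0].min(),B[B[:,2]>np.percentile(B[:,2],70)].mean(0))
```

```text
top 0 [nan nan nan] ((0.0, 0.0), (0.0, 0.0), 0.0)
 head 21 [0.4861 0.4182 0.0186] ((486.57098388671875, 417.0143737792969), (8.731554985046387, 10.660210609436035), 1.915626883506775)
 dir nan nan
 y ext 0.22114572891752082 0.44798053212984745<stdin>:4: RuntimeWarning: Mean of empty slice.
  ret = um.true_divide(
<stdin>:6: RuntimeWarning: Mean of empty slice.
Traceback (most recent call last):
ValueError: zero-size array to reduction operation minimum which has no identity
```

```bash
python3 -m pendant '0 -60 0 0 50;0 -60 0 0 50;0 -60 0 0 50;0 0 0 0 50'
cat > ax.py <<'E'
from m import *
for n in('top','scene'):
    s=cam(n); c=cloud(s)
    S=near(c,.4831,.366,.025,.0195,.026); r=cv2.minAreaRect((S[:,:2]*1000).astype(np.float32)); print(n,len(S),S.mean(0).round(4),r)
    H=near(c,.4855,.408,.022,.0155,.022); r=cv2.minAreaRect((H[:,:2]*1000).astype(np.float32)); print(' head',len(H),H.mean(0).round(4),r)
    A=c[(c[...,0]>.44)&(c[...,0]<.52)&(c[...,1]>.21)&(c[...,1]<.45)&(c[...,2]>.0045)&(c[...,2]<.03)]
    print(' y ext',np.percentile(A[:,1],[.3,99.7]))
    for y0 in(.25,.27,.29,.31,.33,.4,.41):
        B=A[(abs(A[:,1]-y0)<.008)]
        if len(B): print('  sh',y0,np.round([(B[:,0].min()+B[:,0].max())/2,B[:,0].max()-B[:,0].min()],4),B[B[:,2]>np.percentile(B[:,2],60)].mean(0).round(4))
    save(s,'ax_'+n)
E
python3 ax.py
```

```text
time: 20.88
position: [0.4739, 0.0727, 0.1524]
eef_rot: [-106.9, 90.0, -88.7]
force: [-0.5, 1.1, 0.5]
grip_width: 0.0498
top 120 [0.4814 0.3662 0.022 ] ((481.7834777832031, 368.6612243652344), (32.49617004394531, 20.536638259887695), 83.12633514404297)
 head 71 [0.4857 0.4062 0.0184] ((485.76190185546875, 405.2066955566406), (35.77301025390625, 9.879055976867676), 82.7881851196289)
 y ext [0.21092893 0.42910068]
  sh 0.25 [0.4799 0.0785] [0.4668 0.2513 0.0092]
  sh 0.27 [0.4819 0.0744] [0.4774 0.2702 0.0092]
  sh 0.29 [0.484  0.0704] [0.4775 0.2893 0.0105]
  sh 0.31 [0.48   0.0783] [0.4779 0.3098 0.012 ]
  sh 0.33 [0.4912 0.056 ] [0.4802 0.3299 0.0127]
  sh 0.4 [0.4791 0.0762] [0.4852 0.3994 0.0195]
  sh 0.41 [0.4964 0.0415] [0.486  0.4115 0.02  ]
scene 69 [0.4794 0.3656 0.0216] ((479.30548095703125, 366.3293762207031), (28.762107849121094, 19.785886764526367), 89.17897033691406)
 head 39 [0.4839 0.4051 0.0179] ((483.658447265625, 404.0401916503906), (32.562095642089844, 9.633743286132812), 79.15132904052734)
 y ext [0.21124983 0.41976618]
  sh 0.25 [0.4783 0.0754] [0.466  0.251  0.0089]
  sh 0.27 [0.4812 0.0756] [0.4677 0.2698 0.0094]
  sh 0.29 [0.4797 0.0622] [0.4727 0.29   0.0113]
  sh 0.31 [0.48   0.0488] [0.4735 0.3108 0.0127]
  sh 0.33 [0.4783 0.0344] [0.4762 0.3287 0.0144]
  sh 0.4 [0.4839 0.0118] [0.483  0.4028 0.0183]
  sh 0.41 [0.4843 0.0099] [0.4844 0.4112 0.0194]
```

```bash
python3 -m pendant '2 56 0 -0.143 40;2 56 0 -0.143 40;2 56 0 -0.144 40;2 56 0 0 40;2 55 0 0 40;1 55 0 0 40;0 0 -50 0 40;0 0 -30 0 40;0 0 0 0 40;0 0 0 0 40;0 0 0 0 40'
python3 - <<'E'
from m import *
q=env.sense(); R=Ro.from_euler('xyz',q['eef_rot'],degrees=True).as_matrix(); print(np.degrees(np.arctan2(R[1,2],R[0,2])),q['q'].round(1))
c=cloud(cam('scene')); H=near(c,.4855,.408,.022,.0155,.022); print(H.mean(0))
E
```

```text
time: 22.35
position: [0.486, 0.4122, 0.0746]
eef_rot: [36.8, 89.8, 30.8]
force: [0.3, 1.1, 0.3]
grip_width: 0.0399
-6.0064074549242 [29.5 27.  88.1  0.  64.6 35.5]
[0.48371205 0.40533307 0.01800819]
```

```bash
python3 -m pendant '-1 -5 -35 0 40;0 0 -18 0 40;0 0 0 0 40;0 0 0 0 40'
```

```text
time: 22.9
position: [0.4843, 0.4065, 0.0198]
eef_rot: [39.4, 89.9, 33.4]
force: [0.1, 0.5, 0.0]
grip_width: 0.0402
```

```bash
python3 -m pendant '0 0 1 0 0;0 0 0 0 0;0 0 0 0 0;0 0 0 0 0;0 0 0 0 0;0 0 0 0 0;0 0 0 0 0;0 0 0 0 0'; python3 -m pendant '0 0 30 0 0;0 0 40 0 0;0 0 0 0 0;0 0 0 0 0'
python3 - <<'E'
from m import *
q=env.sense(); R=Ro.from_euler('xyz',q['eef_rot'],degrees=True).as_matrix(); print(np.degrees(np.arctan2(R[1,2],R[0,2])),q['torque'])
s=cam('scene'); save(s,'h1',(215,110,415,260),4)
E
```

```text
time: 23.9
position: [0.4838, 0.4063, 0.0204]
eef_rot: [175.0, 90.0, 169.0]
force: [-0.6, 0.7, 0.2]
grip_width: 0.0099
time: 24.4
position: [0.4831, 0.4058, 0.089]
eef_rot: [-144.9, 89.9, -150.9]
force: [-1.1, -0.2, -1.2]
grip_width: 0.0098
-6.018322276651016 [-0.02886428  0.10255783 -0.01032436]
```

View pics/h1.png

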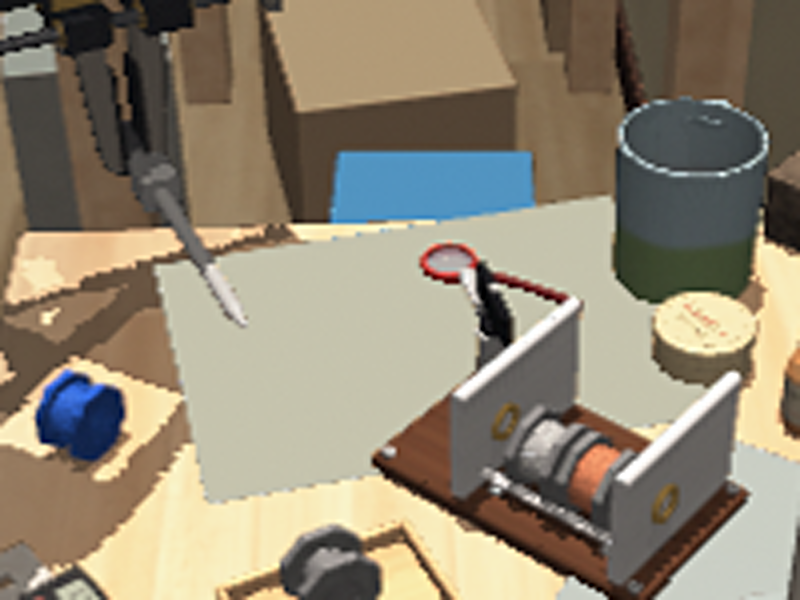

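```bash
python3 -m pendant '2 -16 0 0.11 0;2 -16 0 0.11 0;2 -16 0 0.11 0;2 -17 0 0.1 0;0 -17 0 0 0;0 0 0 0 0;0 0 0 0 0;0 0 0 0 0'
cat > tilt.py <<'E'
from m import *
q=env.sense(); R=Ro.from_euler('xyz',q['eef_rot'],degrees=True).as_matrix(); print(np.degrees(np.arctan2(R[1,2],R[0,2])),q['position'],q['force'])
a=np.radians(18.65);X=np.array([np.cos(a),np.sin(a)]);Y=np.array([-X[1],X[0]]);O=np.array([.5687,.0932])
print('tcp rack',(q['position'][:2]-O)@X,(q['position'][:2]-O)@Y)
for n in('top','scene'):
    c=cloud(cam(n)); P=c.reshape(-1,3); g=np.c_[(P[:,:2]-O)@X,(P[:,:2]-O)@Y,P[:,2]]
    g=g[(abs(g[:,0])<.022)&(g[:,1]>.053)&(g[:,1]<.26)&(g[:,2]>.018)&(g[:,2]<.11)]
    print(n,'ymin',np.sort(g[:,1])[:3])
    for y in np.arange(.06,.2,.015):
        B=g[abs(g[:,1]-y)<.0075]
        if len(B)>3: T=B[B[:,2]>np.percentile(B[:,2],60)]; print(' y%.3f n%d x %.4f (%.4f..%.4f) ztop %.4f zmin %.4f'%(y,len(B),T[:,0].mean(),B[:,0].min(),B[:,0].max(),T[:,2].mean(),B[:,2].min()))
E
python3 tilt.py
```

```text
time: 25.45
position: [0.4917, 0.3248, 0.0903]
eef_rot: [72.1, 90.0, 90.8]
force: [-0.3, -0.2, -0.9]
grip_width: 0.0097
18.62620197930471 [0.49173649 0.32478258 0.09032203] [-0.27123157 -0.24696832 -0.91037652]
tcp rack 0.001134795546150234 0.24403398959955702
top ymin [0.06959343 0.07157526 0.07213711]
 y0.075 n19 x 0.0008 (-0.0026..0.0036) ztop 0.0780 zmin 0.0696
 y0.090 n39 x -0.0005 (-0.0044..0.0051) ztop 0.0797 zmin 0.0735
 y0.105 n40 x 0.0003 (-0.0046..0.0046) ztop 0.0801 zmin 0.0745
 y0.120 n38 x -0.0002 (-0.0046..0.0046) ztop 0.0820 zmin 0.0749
 y0.135 n43 x -0.0001 (-0.0046..0.0051) ztop 0.0826 zmin 0.0757
 y0.150 n42 x -0.0006 (-0.0047..0.0050) ztop 0.0829 zmin 0.0759
 y0.165 n36 x 0.0005 (-0.0041..0.0049) ztop 0.0837 zmin 0.0780
 y0.180 n36 x 0.0009 (-0.0030..0.0063) ztop 0.0857 zmin 0.0795
 y0.195 n47 x 0.0007 (-0.0089..0.0128) ztop 0.0923 zmin 0.0789
scene ymin [0.07093911 0.0719914  0.07263517]
 y0.075 n18 x -0.0002 (-0.0037..0.0023) ztop 0.0772 zmin 0.0717
 y0.090 n35 x -0.0003 (-0.0044..0.0044) ztop 0.0796 zmin 0.0715
 y0.105 n32 x -0.0007 (-0.0047..0.0039) ztop 0.0803 zmin 0.0729
 y0.120 n32 x -0.0008 (-0.0054..0.0054) ztop 0.0815 zmin 0.0738
 y0.135 n32 x -0.0002 (-0.0054..0.0064) ztop 0.0820 zmin 0.0724
 y0.150 n30 x -0.0003 (-0.0051..0.0056) ztop 0.0831 zmin 0.0749
 y0.165 n29 x 0.0006 (-0.0053..0.0030) ztop 0.0838 zmin 0.0749
 y0.180 n29 x 0.0003 (-0.0042..0.0048) ztop 0.0842 zmin 0.0767
 y0.195 n102 x 0.0002 (-0.0107..0.0131) ztop 0.0906 zmin 0.0702
```

```bash
python3 -m pendant '0 0 -20 0 0;0 0 -14 0 0;0 0 0 0 0;0 0 0 0 0;0 0 0 0 0'; python3 tilt.py | grep -v '^ y0.1[0-6]'
```

```text
time: 26.18
position: [0.4924, 0.3245, 0.057]
eef_rot: [4.8, 89.9, 23.4]
force: [-0.2, -0.2, -1.3]
grip_width: 0.0096
18.62145651361389 [0.49237014 0.32446845 0.05697447] [-0.17566727 -0.1904249  -1.32319749]
tcp rack 0.001634721284594154 0.24353371856673642
top ymin [0.07031687 0.07254588 0.07282043]
 y0.075 n17 x -0.0002 (-0.0034..0.0034) ztop 0.0452 zmin 0.0387
 y0.090 n35 x 0.0000 (-0.0041..0.0057) ztop 0.0463 zmin 0.0397
 y0.180 n38 x 0.0019 (-0.0028..0.0069) ztop 0.0528 zmin 0.0462
 y0.195 n37 x 0.0014 (-0.0081..0.0122) ztop 0.0585 zmin 0.0417
scene ymin [0.07629018 0.07645738 0.07759743]
 y0.075 n10 x -0.0003 (-0.0033..0.0035) ztop 0.0446 zmin 0.0401
 y0.090 n33 x -0.0008 (-0.0052..0.0042) ztop 0.0463 zmin 0.0393
 y0.180 n30 x 0.0000 (-0.0040..0.0042) ztop 0.0517 zmin 0.0443
 y0.195 n99 x 0.0004 (-0.0106..0.0123) ztop 0.0575 zmin 0.0361
```

```bash
python3 -m pendant '3.2 -9.5 -1 0 0;3.2 -9.5 0 0 0;3.2 -9.5 0 0 0;1.9 -5.7 0 0 0;0 0 0 0 0;0 0 0 0 0'; python3 tilt.py | grep -v '^ y0.1[0-6]'
```

```text
time: 27.02
position: [0.5033, 0.2901, 0.0554]
eef_rot: [99.2, 90.0, 117.8]
force: [-0.3, 0.3, -1.2]
grip_width: 0.0098
18.62011022605946 [0.50331179 0.29013714 0.05537691] [-0.32084261  0.28083212 -1.17527135]
tcp rack 0.0010231409997976722 0.20750615836244612
top ymin [0.05316929 0.05405255 0.05444838]
 y0.060 n32 x -0.0014 (-0.0048..0.0040) ztop 0.0457 zmin 0.0397
 y0.075 n39 x -0.0010 (-0.0052..0.0050) ztop 0.0464 zmin 0.0385
 y0.090 n37 x -0.0007 (-0.0048..0.0047) ztop 0.0469 zmin 0.0391
 y0.180 n11 x -0.0013 (-0.0089..0.0034) ztop 0.0585 zmin 0.0376
scene ymin [0.07216241 0.07368963 0.07425335]
 y0.075 n18 x -0.0005 (-0.0046..0.0025) ztop 0.0466 zmin 0.0393
 y0.090 n30 x -0.0008 (-0.0051..0.0041) ztop 0.0471 zmin 0.0387
 y0.180 n47 x 0.0016 (-0.0112..0.0106) ztop 0.0575 zmin 0.0368
 y0.195 n348 x -0.0017 (-0.0219..0.0218) ztop 0.0957 zmin 0.0362
```

```bash
python3 -m pendant '2.1 -6.3 -2 0 0;2.1 -6.3 -2 0 0;2.1 -6.3 -2 0 0;0 0 -2 0 0;0 0 0 0 0;0 0 0 0 0'; python3 tilt.py | grep -v '^ y0.1[5-6]'
```

```text
time: 27.88
position: [0.5099, 0.2709, 0.0474]
eef_rot: [-71.3, 90.0, -52.7]
force: [-0.1, -1.9, 1.5]
grip_width: 0.0095
18.62655077675191 [0.50988832 0.27088251 0.04744814] [-0.13010969 -1.92621273  1.49850027]
tcp rack 0.0010969688379123572 0.18715951197402
top ymin [0.05311463 0.05374076 0.05384517]
 y0.060 n35 x -0.0012 (-0.0058..0.0040) ztop 0.0450 zmin 0.0380
 y0.075 n36 x -0.0006 (-0.0056..0.0047) ztop 0.0447 zmin 0.0379
 y0.090 n37 x -0.0004 (-0.0061..0.0045) ztop 0.0448 zmin 0.0389
 y0.105 n37 x -0.0005 (-0.0052..0.0042) ztop 0.0445 zmin 0.0372
 y0.120 n10 x -0.0016 (-0.0056..0.0021) ztop 0.0455 zmin 0.0422
scene ymin [0.073576   0.07425468 0.07537547]
 y0.075 n18 x -0.0018 (-0.0064..0.0043) ztop 0.0449 zmin 0.0384
 y0.090 n32 x -0.0022 (-0.0062..0.0038) ztop 0.0449 zmin 0.0372
 y0.105 n29 x 0.0001 (-0.0056..0.0026) ztop 0.0444 zmin 0.0369
 y0.120 n30 x -0.0007 (-0.0052..0.0045) ztop 0.0448 zmin 0.0389
 y0.135 n88 x -0.0007 (-0.0116..0.0119) ztop 0.0497 zmin 0.0302
 y0.180 n419 x -0.0013 (-0.0219..0.0216) ztop 0.0893 zmin 0.0283
 y0.195 n80 x -0.0139 (-0.0218..0.0068) ztop 0.0815 zmin 0.0333
```

```bash
python3 -m pendant '2.4 -6.6 0 0 0;2.3 -6.6 0 0 0;2.2 -6.6 0 0 0;2.2 -6.6 0 0 0;2.2 -6.6 0 0 0;0 0 0 0 0'; python3 -m pendant '2.2 -6.6 0 0 0;2.2 -6.6 0 0 0;2.2 -6.6 0 0 0;0 0 0 0 0'; python3 tilt.py
```

```text
time: 28.72
position: [0.5214, 0.2371, 0.0474]
eef_rot: [-87.9, 89.9, -69.3]
force: [-0.3, -1.1, 3.1]
grip_width: 0.0099
time: 29.22
position: [0.528, 0.2172, 0.0474]
eef_rot: [-90.9, 89.9, -72.3]
force: [-1.4, -1.1, 1.7]
grip_width: 0.0092
18.60213894457533 [0.52799046 0.21719503 0.04737623] [-1.39849304 -1.07846719  1.69545785]
tcp rack 0.0010800412581651328 0.13050236214516822
top ymin [0.07199486 0.07231837 0.07299483]
 y0.075 n32 x -0.0039 (-0.0109..0.0033) ztop 0.0499 zmin 0.0310
 y0.090 n26 x -0.0031 (-0.0108..0.0032) ztop 0.0508 zmin 0.0338
scene ymin [0.07385926 0.07481008 0.07533993]
 y0.075 n64 x -0.0013 (-0.0124..0.0109) ztop 0.0490 zmin 0.0299
 y0.090 n89 x 0.0001 (-0.0118..0.0107) ztop 0.0506 zmin 0.0307
 y0.105 n44 x -0.0024 (-0.0119..0.0120) ztop 0.0507 zmin 0.0296
 y0.120 n370 x -0.0013 (-0.0220..0.0220) ztop 0.0877 zmin 0.0284
 y0.135 n120 x -0.0137 (-0.0220..0.0100) ztop 0.0804 zmin 0.0330
```

```bash
python3 -m pendant '2.2 -6.6 0 0 0;2.2 -6.6 0 0 0;1.6 -4.7 0 0 0;0 0 0 0 0'; python3 -m pendant '1 -2.8 0 0 0;1 -2.8 0 0 0;0 0 0 0 0;0 0 0 0 0'; python3 tilt.py
```

```text
time: 29.82
position: [0.5337, 0.1998, 0.0472]
eef_rot: [-91.8, 90.0, -73.2]
force: [-0.4, 1.5, 0.8]
grip_width: 0.0095
time: 30.32
position: [0.5354, 0.1949, 0.0472]
eef_rot: [144.2, 90.0, 162.8]
force: [-1.7, 3.8, 1.1]
grip_width: 0.0096
18.624430584193124 [0.5353925  0.19494877 0.04724185] [-1.711124    3.80626092  1.07970417]
tcp rack 0.0009793454766475966 0.10705719346796162
top ymin [0.0532551  0.05385259 0.05398844]
 y0.060 n27 x -0.0046 (-0.0112..0.0012) ztop 0.0509 zmin 0.0329
scene ymin [0.06865891 0.06881496 0.06995344]
 y0.075 n67 x 0.0004 (-0.0116..0.0135) ztop 0.0512 zmin 0.0311
 y0.090 n90 x 0.0030 (-0.0216..0.0205) ztop 0.0954 zmin 0.0331
 y0.105 n370 x -0.0044 (-0.0220..0.0218) ztop 0.0829 zmin 0.0279
 y0.120 n33 x -0.0205 (-0.0217..-0.0155) ztop 0.0773 zmin 0.0326
```

Nearly seated (~2 mm). Push until the force shows contact.

```bash
python3 -m pendant '0.6 -1.9 0 0 0;0 0 0 0 0;0 0 0 0 0';python3 -m pendant '0.6 -1.9 0 0 0;0 0 0 0 0;0 0 0 0 0'
```

```text
time: 30.8
position: [0.536, 0.1931, 0.0473]
eef_rot: [126.2, 90.0, 144.9]
force: [-2.0, 3.4, 0.2]
grip_width: 0.0098
time: 31.18
position: [0.5364, 0.1918, 0.0473]
eef_rot: [95.1, 89.9, 113.7]
force: [-3.0, 7.2, 0.5]
grip_width: 0.0097
```

```bash
python3 -m pendant '0.6 -1.9 0 0 0;0 0 0 0 0;0 0 0 0 0';python3 -m pendant '0.6 -1.9 0 0 0;0 0 0 0 0;0 0 0 0 0'; python3 tilt.py | grep -A4 top
```

```text
time: 31.55
position: [0.5364, 0.1916, 0.0473]
eef_rot: [89.0, 89.7, 107.6]
force: [-4.2, 13.7, 1.3]
grip_width: 0.0099
time: 31.92
position: [0.5365, 0.1914, 0.0473]
eef_rot: [88.3, 89.6, 106.8]
force: [-4.3, 18.7, 0.8]
grip_width: 0.0099
top ymin [0.05302573 0.05304037 0.05340688]
 y0.060 n8 x -0.0022 (-0.0105..0.0013) ztop 0.0521 zmin 0.0445
scene ymin [0.06939166 0.06960496 0.06972133]
 y0.075 n51 x -0.0004 (-0.0114..0.0106) ztop 0.0507 zmin 0.0308
 y0.090 n321 x -0.0011 (-0.0219..0.0217) ztop 0.0871 zmin 0.0290
 y0.105 n152 x -0.0120 (-0.0220..0.0089) ztop 0.0798 zmin 0.0315
 y0.120 n8 x -0.0206 (-0.0219..-0.0162) ztop 0.0800 zmin 0.0398
```

```bash
python3 -m pendant '-1 3 0 0 0;0 0 0 0 0;0 0 0 0 30;0 0 0 0 30;0 0 0 0 30;0 0 30 0 30;0 0 50 0 30;0 0 40 0 30;-40 50 0 0 30;-40 50 0 0 30;0 0 0 0 30'
python3 - <<'E'
from m import *
t=cam('top');s=cam('scene')
cv2.imwrite('pics/q.png',cv2.resize(np.vstack([t['px'][160:260,290:410],s['px'][160:260,300:420]])[:,:,::-1],None,fx=3,fy=3,interpolation=cv2.INTER_CUBIC))
a=np.radians(18.65);X=np.array([np.cos(a),np.sin(a)]);Y=np.array([-X[1],X[0]]);O=np.array([.5687,.0932])
for c in (t,s):
    P=cloud(c).reshape(-1,3); g=np.c_[(P[:,:2]-O)@X,(P[:,:2]-O)@Y,P[:,2]]
    A=g[(abs(g[:,0])<.013)&(g[:,1]>.052)&(g[:,1]<.14)&(g[:,2]>.035)&(g[:,2]<.06)]
    h=A[A[:,2]>.048]; print('shoulder y',np.percentile(h[:,1],[2,98]),'x',np.percentile(h[:,0],[2,98]),'z',np.median(h[:,2]),'head end',A[:,1].max())
    B=g[(abs(g[:,0])<.006)&(g[:,1]<-.052)&(g[:,1]>-.09)&(g[:,2]>.03)&(g[:,2]<.05)]; print('nose',len(B),B.mean(0) if len(B) else '',B[:,1].min() if len(B) else '')
    Q=g[(abs(g[:,0])<.025)&(abs(g[:,1])<.037)&(g[:,2]>.051)&(g[:,2]<.062)]; print('spools',np.histogram(Q[:,1]*1000,np.arange(-38,38,4))[0],Q.mean(0))
E
```

```text
time: 33.4
position: [0.4565, 0.2901, 0.1674]
eef_rot: [149.7, 90.0, 168.6]
force: [-0.5, -0.4, -0.2]
grip_width: 0.0302
shoulder y [0.05330746 0.07678791] x [-0.01205409  0.00878589] z 0.04965907193438812 head end 0.12152472373286022
nose 16 [-0.0011341  -0.06292922  0.04123042] -0.06936014908786992
spools [ 5  4  2  8 22 23 14  1  1  2  8 20  0  0  0  0  0  0] [-0.00140993 -0.01226552  0.05371868]
shoulder y [0.06927981 0.07771375] x [-0.01170756  0.00747624] z 0.04937924318379089 head end 0.12150742473457045
nose 44 [-0.00179672 -0.05791165  0.04153646] -0.06943308204250988
spools [ 0  0  4  2 20 17 14  1  1  2 16 18  0  0  0  0  0  0] [-0.00292718 -0.00841271  0.0536586 ]
```

View pics/q.png

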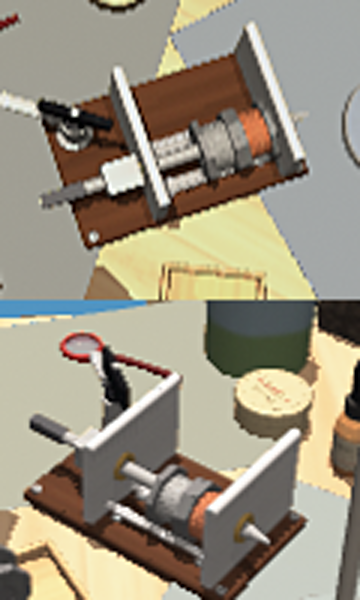

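```bash
python3 -m pendant '32 -26 0 -0.155 16;32 -26 0 -0.155 16;32 -26 0 -0.155 16;31 -26 0 -0.157 16;0 0 -40 0 16;0 0 0 0 16;0 0 0 0 16;0 0 0 0 16'
python3 - <<'E'
from m import *
q=env.sense(); R=Ro.from_euler('xyz',q['eef_rot'],degrees=True).as_matrix(); print(np.degrees(np.arctan2(R[1,2],R[0,2])),q['q'].round(1))
E
```

```text
time: 34.5
position: [0.5869, 0.184, 0.1292]
eef_rot: [21.7, 89.8, 4.6]
force: [-0.1, -0.1, 1.0]
grip_width: 0.0158
-17.001028442936043 [ 6.2 20.2 90.4 -0.  69.2 23.2]
```

```bash
python3 -m pendant '-3 2 -30 0 16;0 0 -18 0 16;0 0 0 0 16;0 0 0 0 16'; python3 -m pendant '0 0 0 0 0;0 0 0 0 0;0 0 0 0 0;0 0 0 0 0'
```

```text
time: 35.0
position: [0.5835, 0.1859, 0.0803]
eef_rot: [21.7, 89.9, 4.7]
force: [0.3, 0.1, -0.6]
grip_width: 0.0161
time: 35.5
position: [0.584, 0.1858, 0.0804]
eef_rot: [18.7, 89.9, 1.7]
force: [2.4, -1.0, 4.3]
grip_width: 0.007
```

```bash
python3 -m pendant '0 0 0 0.17 0;0 0 0 0.17 0;0 0 0 0.17 0;0 0 0 0.17 0;0 0 0 0.17 0;0 0 0 0.17 0;0 0 0 0.17 0;0 0 0 0.17 0;0 0 0 0.17 0;0 0 0 0.17 0;0 0 0 0.17 0;0 0 0 0.17 0;0 0 0 0 0;0 0 0 0 0'
python3 - <<'E'
from m import *
q=env.sense(); R=Ro.from_euler('xyz',q['eef_rot'],degrees=True).as_matrix(); print(np.degrees(np.arctan2(R[1,2],R[0,2])),q['q'].round(1),q['torque'],q['force'])
E
```

```text
time: 37.25
position: [0.5837, 0.1857, 0.0804]
eef_rot: [-109.9, 89.9, -10.1]
force: [1.7, -1.2, 4.3]
grip_width: 0.0064
99.7799431992897 [  6.4  23.4  92.3  -0.   64.1 -93.4] [-0.26098799 -0.2613049   0.07725639] [ 1.66381323 -1.18838707  4.26672397]
```

```bash
python3 -m pendant '0 0 0 0.1 0;0 0 0 0.08 0;0 0 0 0 0;0 0 0 0 0'
python3 - <<'E'
from m import *
q=env.sense(); R=Ro.from_euler('xyz',q['eef_rot'],degrees=True).as_matrix(); print(np.degrees(np.arctan2(R[1,2],R[0,2])),q['torque'],q['force'])
E
```

```text
time: 37.75
position: [0.5838, 0.1856, 0.0804]
eef_rot: [-112.6, 89.9, -2.6]
force: [2.2, -1.8, 5.3]
grip_width: 0.0066
110.02407626993285 [-0.26867178 -0.28955073 -0.38211601] [ 2.16652276 -1.7939761   5.25515674]
```

```bash
python3 -m pendant '0 0 0 -0.02 15;0 0 0 0 15;0 0 0 0 15;0 0 40 0 15;0 0 50 0 15;0 0 30 0 15;-40 50 0 0 15;-40 50 0 0 15;-40 50 0 0 15;-20 50 0 0 15;0 0 0 0 15;0 0 0 0 15'
python3 - <<'E'
from m import *
t=cam('top');s=cam('scene')
cv2.imwrite('pics/f.png',cv2.resize(np.hstack([t['px'][150:310,230:420],s['px'][150:310,250:440]])[:,:,::-1],None,fx=2.1,fy=2.1,interpolation=cv2.INTER_CUBIC))
a=np.radians(18.65);X=np.array([np.cos(a),np.sin(a)]);Y=np.array([-X[1],X[0]]);O=np.array([.5687,.0932])
for c in (t,s):
    k=cloud(c);P=k.reshape(-1,3); g=np.c_[(P[:,:2]-O)@X,(P[:,:2]-O)@Y,P[:,2]]
    W=g[(abs(g[:,0]-.044)<.035)&(abs(g[:,1]-.083)<.025)&(g[:,2]>.074)&(g[:,2]<.083)]; m,v,_=fit(W[:,:2]); print('wing',m,'ang rack',np.degrees(np.arctan(v[1]/v[0])))
    A=g[(abs(g[:,0])<.013)&(g[:,1]>.09)&(g[:,1]<.14)&(g[:,2]>.035)&(g[:,2]<.048)]; print('head end',A[:,1].max(),A[:,2].max())
    Q=g[(abs(g[:,0])<.025)&(abs(g[:,1])<.045)&(g[:,2]>.0525)&(g[:,2]<.062)]; print('spools',np.histogram(Q[:,1]*1000,np.arange(-44,44,4))[0],Q[:,2].max())
    T=near(k,.4395,.095,.05,.041,.055); print('empty',T.mean(0))
E
```

```text
time: 39.25
position: [0.4458, 0.3818, 0.199]
eef_rot: [135.7, 89.9, -115.3]
force: [-0.5, -0.6, -0.7]
grip_width: 0.015
wing [0.04173692 0.08279866] ang rack -0.34863829048085887
head end 0.12143437128273078 0.0476811615490782
spools [37 10  2  0  0 11 19 19  1  1  0  1 17  6  0  0  0  0  0  0  0] 0.06169549905656635
empty [0.43749296 0.09967038 0.04385042]
wing [0.04234355 0.08293167] ang rack 1.5583773331594855
head end 0.12161900527915273 0.045982200680726226
spools [ 0  0  0  0  0  8 16 18  4  1  1  1 14 10  0  0  0  0  0  0  0] 0.06194805650451696
empty [0.43620902 0.10030296 0.04354514]
```

View pics/f.png

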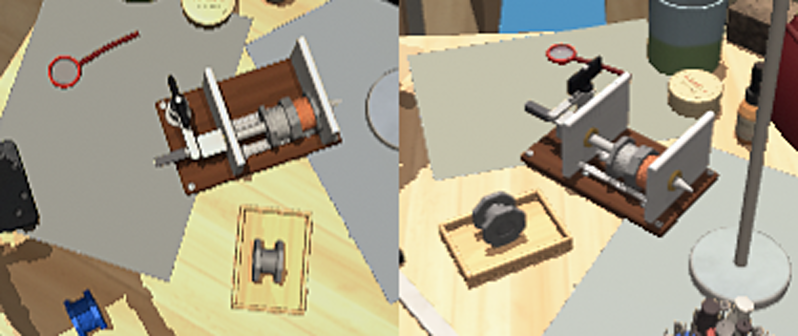

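```bash
python3 -c "
from rig import env
print(env.hand_in())"
```

```text
the job is handed in; nothing more can be done
None
```

The spools are changed and the job is handed in at about 39 s of the 208 s allowed. No verdict is reported.

- **What I did:** I turned the keeper open to about 2.2 rad and moved the empty spool into the tray. The copper and steel spools were the only full ones present, and both went into the cradle. I then slid the axle in by its head until the shoulder stopped on the plate, and turned the keeper back to its stop.
- **Axle:** It stopped at about 19 N of push. The head end measured 121.5 mm from the rack centre (121 mm nominal), and the nose shows beyond the far plate.
- **Keeper:** The wing bar lies within about 1.6 degrees of its locked direction.
- **Spools:** The axle pushed the full spools up against the far plate. Their centres are at about -30 and -4 mm, inside the 34 mm limit. The empty spool stands in the tray, about 5 mm off its centre.
- **Other things:** In the last pictures the bottle, tin and loupe look unmoved. I judged that by eye and did not measure it. The hand ended clear of everything.
- **Disagreements:**
  - The cameras put the rack's axle line 1 to 2 mm from where the gripped parts did. I used a value between them, and the axle went in with little force.
  - My first grip on the keeper closed on its thicker hub instead of the bar, so I raised the hand 6 mm and gripped again.

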